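Return the stain bottles to their carrier

ROBOT

A 6-joint arm with a two-finger parallel gripper is mounted at the origin on the work surface. World frame = base frame: x ahead of the robot, y to its left, z up, the work surface at z = 0. Lengths are in m, angles in rad, forces in N, time in s.
With the tool pointing down it reaches from about 0.3 to 0.775 m from the base axis. Payload 14.6 kg.
Tool frame: the origin (TCP) lies at the very end of the fingers, on their centre line; the grasp point (between the pads) lies 19 mm behind it; z points along the fingers, y is the line along which they close (so a half turn about z gives the same grasp; the last joint's range is limited). The gripper opens to 94 mm and grips with 3 to 60 N. Pads are 16 mm wide; open, the fingers measure 119 mm over their backs; the gripper's body (75 mm by 177 mm) begins 78 mm behind the grasp point.
Start: joints at [-1.327, 0.3, 1.521, -0, 1.321, -0.067], TCP at [0.168, -0.524, 0.178] pointing down, gripper open.
Joint ranges: [-3.03, 3.03], [-0.79, 2.21], [0.23, 2.52], [-1.04, 4.18], [0, 3.07], [-2.55, 2.55]. Speed limits (rad/s): [2.22, 2.22, 2.57, 3.14, 3.14, 3.14].

INTERFACE

Orientations are given as a unit quaternion [w, x, y, z].
In Python, from workcell import r gives the robot as it stands.
- The arm moves only by the tool send_rows, never from a script. Its argument "series" is a list of rows, each an object with "turn": the turn, a rotation vector about the tool's x, y, z in rad, a list of three; "xyz": the shift along the tool's x, y, z in mm, a list of three; "claw": the closure, from 0 (fully open) to 1 (shut). In form: [{"turn": [ax, ay, az], "xyz": [dx, dy, dz], "claw": claw}, ...]. A call has 1 to 20 rows; each row is the pose to reach, as a shift and turn from the pose commanded when the call began, along the tool's axes at that moment; what a row does not reach only later rows make up. A row lasts 1/10 s, in which the tool goes at most 50 mm and 8.59 degrees, less where a joint would pass 70% of its speed; a pose out of reach is approached as far as the arm can. A call with a gripper value outside its range is refused whole. The fingers move at their own pace and stop on an object; "newtons" is the grip in N (left out, the last holds). Time passes only in rows, so rows that repeat a pose let the fingers close. It gives the time, the measured TCP pose, the force, the opening and the grip force at its end, in the units of the state.
- r.get_obs(): the state, without advancing time (a new reading comes with each control period).
- r.camera(name): name is "scene" or "side" or "wrist"; returns a dict with "frame" (384x512x3 uint8, red, green, blue), "z_map" (384x512 float32, m along the optical axis (not along the pixel's ray), 0 where there is no reading), "vfov" (degrees; the focal length in pixels is half the picture's height over the tangent of half this angle, whatever the lens; pixels are square), "cx", "cy" (the principal point, pixels), "R" (3x3) and "t" (3): a world point X has camera coordinates R X + t. Camera axes: x right, y down, z forward; pixel columns grow to the right and rows downward; lengths in m; the calibration is good to about 2 mm. A picture is of the moment at which its call begins.
- r.sign_off(): hands the job in; it is judged then, once.
The state is a dict: "t": time; "joints": joint angles; "joint_velocities": joint speeds; "joint_torque": joint torques, N m; "eef_pos": TCP position; "eef_rot": TCP orientation; "contact_force": force on the tool from outside, world axes, zero at the start; "ft_torque": the same for the moment, N m; "finger_gap": finger opening in m; "grasp_force": force on a finger pad.
Only numpy, scipy, OpenCV 4.12 (cv2) and the standard library are available. Lean on these libraries where they do the work, as an engineer would, in place of code of your own. Each camera call takes 0.05 s, during which the arm holds its last target. There are 200 camera calls.

TASK

Clear up after the staining class: put the four amber-glass stain bottles back into the carrier tray, each standing upright on the floor of the well that has the colour of its cap. They are glass, so set them down rather than drop them and knock none over. The clear-glass bottle with the red cap and the white plastic bottle with the green cap are not part of the set: leave them standing where they are.

Things in the scene. Friction and masses are not known exactly. Their poses are not given: they have to be found in the camera images.
- violet_bottle: Stain bottle of dark amber-brown glass with a violet cap and a white label with a violet stripe, standing loose on the bench: body 46 mm dia. to 56 mm height, shoulder, violet screw cap 30 mm dia. from 66 to 86 mm height (86 mm overall), 90 to 240 g. Origin: centre of its underside; z up along the bottle. Grips well by the cap from above.
- yellow_bottle: Stain bottle of dark amber-brown glass with a yellow cap and a white label with a yellow stripe, standing loose on the bench: body 46 mm dia. to 56 mm height, shoulder, yellow screw cap 30 mm dia. from 66 to 86 mm height (86 mm overall), 90 to 240 g. Origin: centre of its underside; z up along the bottle. Grips well by the cap from above.
- red_bottle: Stain bottle of dark amber-brown glass with a red cap and a white label with a red stripe, standing loose on the bench: body 46 mm dia. to 56 mm height, shoulder, red screw cap 30 mm dia. from 66 to 86 mm height (86 mm overall), 90 to 240 g. Origin: centre of its underside; z up along the bottle. Grips well by the cap from above.
- green_bottle: Stain bottle of dark amber-brown glass with a green cap and a white label with a green stripe, standing loose on the bench: body 46 mm dia. to 56 mm height, shoulder, green screw cap 30 mm dia. from 66 to 86 mm height (86 mm overall), 90 to 240 g. Origin: centre of its underside; z up along the bottle. Grips well by the cap from above.
- violet_well: Violet square plastic well, open above, fixed; one of 4 in a row (order varies, 74 mm apart along its y) in a white carrier tray 96 x 318 mm. Outside 70 x 70 x 36 mm, walls and floor 4 mm, inside 62 x 62. Origin: centre of its underside, 4 mm above the bench; floor inside 8 mm, rim 40 mm above the bench. z up. Wire handles 53 mm high stand 168 mm either way from the row's middle.
- yellow_well: Yellow square plastic well, open above, fixed; one of 4 in a row (order varies, 74 mm apart along its y) in a white carrier tray 96 x 318 mm. Outside 70 x 70 x 36 mm, walls and floor 4 mm, inside 62 x 62. Origin: centre of its underside, 4 mm above the bench; floor inside 8 mm, rim 40 mm above the bench. z up. Wire handles 53 mm high stand 168 mm either way from the row's middle.
- red_well: Red square plastic well, open above, fixed; one of 4 in a row (order varies, 74 mm apart along its y) in a white carrier tray 96 x 318 mm. Outside 70 x 70 x 36 mm, walls and floor 4 mm, inside 62 x 62. Origin: centre of its underside, 4 mm above the bench; floor inside 8 mm, rim 40 mm above the bench. z up. Wire handles 53 mm high stand 168 mm either way from the row's middle.
- green_well: Green square plastic well, open above, fixed; one of 4 in a row (order varies, 74 mm apart along its y) in a white carrier tray 96 x 318 mm. Outside 70 x 70 x 36 mm, walls and floor 4 mm, inside 62 x 62. Origin: centre of its underside, 4 mm above the bench; floor inside 8 mm, rim 40 mm above the bench. z up. Wire handles 53 mm high stand 168 mm either way from the row's middle.
- clear_bottle: Look-alike that does not belong: bottle of clear colourless glass with a red cap, to be left alone. Same shape: body 46 mm dia. to 56 mm height, shoulder, red screw cap 30 mm dia. from 66 to 86 mm height (86 mm overall), 90 to 240 g. Origin: centre of its underside; z up along the bottle. Grips well by the cap from above.
- white_bottle: Look-alike that does not belong: bottle of milky white plastic with a green cap, to be left alone. Same shape: body 46 mm dia. to 56 mm height, shoulder, green screw cap 30 mm dia. from 66 to 86 mm height (86 mm overall), 90 to 240 g. Origin: centre of its underside; z up along the bottle. Grips well by the cap from above.
Things that resemble listed ones, but are neither listed nor needed, are in the scene too. Of the things that look like the yellow_well, take the one that is nearest to the robot's base at the start.

How it is judged:
At the end, for the whole second after the job is handed in: Each amber bottle stands in the well of its cap's colour: within 14 mm of the well's centre, under 10 mm above the well's underside, upright within 7 degrees, released and at rest. The clear and white bottles stand upright within 3 cm of where they were (horizontal distance between violet_bottle and violet_well below 0.014 m and z of violet_bottle in the frame of violet_well below 0.01 m and angle between each of violet_bottle, yellow_bottle, red_bottle, green_bottle, clear_bottle, white_bottle's own z axis and vertical below 0.12 rad and linear speed of each of violet_bottle, yellow_bottle, red_bottle, green_bottle below 0.02 m/s and angular speed of each of violet_bottle, yellow_bottle, red_bottle, green_bottle below 0.2 rad/s and horizontal distance between yellow_bottle and yellow_well below 0.014 m and z of yellow_bottle in the frame of yellow_well below 0.01 m and horizontal distance between red_bottle and red_well below 0.014 m and z of red_bottle in the frame of red_well below 0.01 m and horizontal distance between green_bottle and green_well below 0.014 m and z of green_bottle in the frame of green_well below 0.01 m and distance of each of clear_bottle, white_bottle from where it was at the start of the episode below 0.03 m); the robot touches nothing.
It fails at once if a bottle is knocked over or tipped by more than about 45 degrees (angle between any of violet_bottle, yellow_bottle, red_bottle, green_bottle, clear_bottle, white_bottle's own z axis and vertical above 0.8 rad).
It fails at once if a bottle is dropped (falls free from more than about 4 cm) ((contact force between violet_bottle and anything else below 0.05 N and linear speed of violet_bottle above 0.9 m/s) or (contact force between yellow_bottle and anything else below 0.05 N and linear speed of yellow_bottle above 0.9 m/s) or (contact force between red_bottle and anything else below 0.05 N and linear speed of red_bottle above 0.9 m/s) or (contact force between green_bottle and anything else below 0.05 N and linear speed of green_bottle above 0.9 m/s) or (contact force between clear_bottle and anything else below 0.05 N and linear speed of clear_bottle above 0.9 m/s) or (contact force between white_bottle and anything else below 0.05 N and linear speed of white_bottle above 0.9 m/s)).
It fails at once if one of the two look-alike bottles is moved by more than 3 cm (distance of any of clear_bottle, white_bottle from where it was at the start of the episode above 0.03 m).
It also fails if it takes over 96 s, if anything falls off the work surface, if the arm or the gripper's body presses on something with over 40 N, if the wrist force passes 120 N, or if a joint passes its speed limit or range.

## Working session

There is one attempt and no reset: what is moved stays moved. The work goes in short steps, Python scripts to look and compute and a tool call to move; the robot and the scene stay as the last step left them, time stands still between calls to the robot, and variables do not carry over. Pictures are saved under pics/ and viewed, at most 14 in all, crops included, and the job is handed in when it is done.

Besides the shell and the picture viewer there is one more tool, called after "Call:" by a JSON object that holds its "op" and its "data". send_rows: Moves the arm, as the interface text tells. Its arguments: {"type":"object","properties":{"series":{"type":"array","items":{"type":"object","properties":{"turn":{"type":"array","items":{"type":"number"}},"xyz":{"type":"array","items":{"type":"number"}},"claw":{"type":"number"}}}},"newtons":{"type":"number"}},"required":["series"]}

```bash
mkdir -p pics
python3 - <<'E'
from workcell import r
import cv2,numpy as np
for n in ["scene","side"]:
    c=r.camera(n); np.savez(n+".npz",**c)
    cv2.imwrite(f"pics/{n}0.png",cv2.resize(c["frame"][...,::-1],(800,600)))
    print(n,c["vfov"],c["cx"],c["cy"],c["R"].round(3).tolist(),c["t"].round(3).tolist())
o=r.get_obs();print({k:np.round(v,3).tolist() for k,v in o.items()})
E
```

```text
scene 44.98866972241134 257.09283122902247 194.9962940504146 [[-0.365, 0.931, -0.005], [0.648, 0.25, -0.72], [-0.669, -0.266, -0.694]] [0.225, -0.316, 1.7]
side 53.132939173459555 252.07483386605935 186.63827852364383 [[-0.932, -0.363, 0.023], [-0.214, 0.496, -0.841], [0.294, -0.789, -0.54]] [0.508, 0.16, 0.82]
{'t': 0.1, 'joints': [-1.327, 0.3, 1.522, 0.0, 1.321, -0.067], 'joint_velocities': [0.002, -0.003, -0.002, 0.001, -0.0, 0.001], 'joint_torque': [0.001, -53.264, -35.328, 0.071, 0.023, -0.0], 'eef_pos': [0.168, -0.523, 0.177], 'eef_rot': [-0.0, 0.988, 0.155, -0.0], 'contact_force': [0.423, -0.034, 0.396], 'ft_torque': [-0.025, -0.015, 0.042], 'grasp_force': 0.0, 'finger_gap': 0.094}
```

View pics/scene0.png

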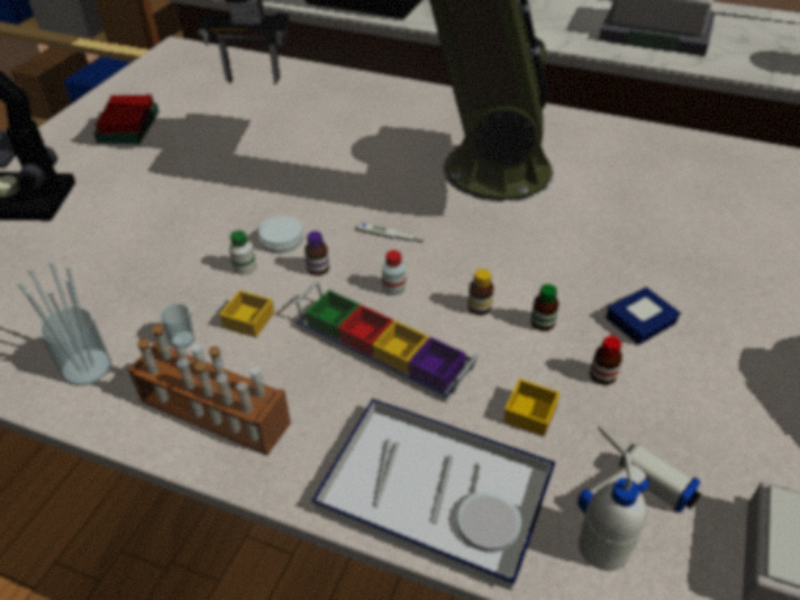

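View pics/side0.png

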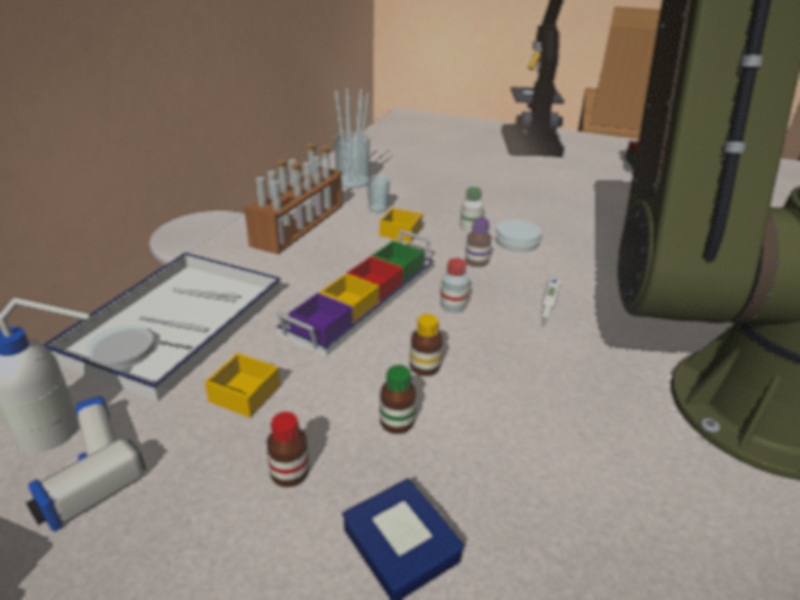

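The scene view (800x600) shows the tray wells in the order green (332,312), red (367,328), yellow (401,345), violet (440,362). The amber caps are violet (315,240), yellow (482,276), green (547,293) and red (608,346). The look-alikes are white/green (239,238) and clear/red (393,258), and there are loose yellow wells at (247,313) and (531,407). The side view shows the same layout.

```bash
cat > h.py <<'E'
import numpy as np,cv2
def cam(c):
    f=c["frame"].shape[0]/2/np.tan(np.radians(float(c["vfov"]))/2); return f
def pts(c):
    f=cam(c);z=c["z_map"];v,u=np.mgrid[:z.shape[0],:z.shape[1]]
    P=np.stack([(u-c["cx"])/f*z,(v-c["cy"])/f*z,z],-1)
    return (P-c["t"])@c["R"]
def ray(c,u,v):
    d=np.array([(u-c["cx"])/cam(c),(v-c["cy"])/cam(c),1.])@c["R"]; return -c["R"].T@c["t"],d/np.linalg.norm(d)
def plane(c,u,v,h):
    o,d=ray(c,u,v); return o+d*(h-o[2])/d[2]
def tri(a,b):
    A=[];y=[]
    (o,d),(p,e)=a,b
    s=np.linalg.lstsq(np.stack([d,-e],1),p-o,rcond=None)[0]
    q1,q2=o+s[0]*d,p+s[1]*e
    return (q1+q2)/2,np.linalg.norm(q1-q2)
RNG={'violet':(120,142),'yellow':(19,32),'red':(172,8),'green':(50,85)}
def mask(c,k,smin=130,vmin=40):
    h=cv2.cvtColor(np.ascontiguousarray(c["frame"]),cv2.COLOR_RGB2HSV);a,b=RNG[k];H=h[...,0]
    m=((H>=a)&(H<=b)) if a<b else ((H>=a)|(H<=b))
    return (m&(h[...,1]>=smin)&(h[...,2]>=vmin)).astype(np.uint8)
def blobs(c,k,amin=25,**w):
    n,l,s,ce=cv2.connectedComponentsWithStats(mask(c,k,**w)); return [(int(s[i,4]),ce[i],l==i,s[i,:4]) for i in range(1,n) if s[i,4]>=amin]
E
python3 - <<'E'
from h import *
C={n:dict(np.load(n+".npz")) for n in("scene","side")}
print(list(C["scene"]))
for n,c in C.items():
    P=pts(c)
    for k in RNG:
        for a,ce,m,s in blobs(c,k):
            q=P[m&(c["z_map"]>0)]
            if len(q)==0: continue
            print(n,k,a,ce.round(1),s.tolist(),'depthmed',np.median(q,0).round(3),'zmax',np.percentile(q[:,2],95).round(3),'ray.076',plane(c,*ce,.076)[:2].round(4))
E
```

```text
['frame', 'z_map', 'vfov', 'cx', 'cy', 'R', 't']
scene violet 45 [201.3 152.1] [198, 149, 7, 8] depthmed [ 0.477 -0.234  0.087] zmax 0.091 ray.076 [ 0.4651 -0.2405]
scene violet 429 [279.6 232.8] [263, 218, 34, 30] depthmed [0.637 0.072 0.023] zmax 0.043 ray.076 [0.6853 0.0875]
scene yellow 40 [17.8 20.6] [11, 16, 13, 10] depthmed [-0.517 -1.931 -0.174] zmax -0.169 ray.076 [-0.0862 -1.431 ]
scene yellow 101 [308.5 177.4] [304, 172, 10, 12] depthmed [0.469 0.097 0.086] zmax 0.091 ray.076 [0.4591 0.0947]
scene yellow 664 [157.8 200. ] [141, 186, 34, 29] depthmed [ 0.642 -0.298  0.02 ] zmax 0.038 ray.076 [ 0.6929 -0.2586]
scene yellow 635 [254.7 220.5] [239, 205, 35, 33] depthmed [ 0.619 -0.006  0.023] zmax 0.043 ray.076 [0.6689 0.0137]
scene yellow 850 [339.4 259.9] [323, 243, 35, 35] depthmed [0.662 0.244 0.016] zmax 0.038 ray.076 [0.7151 0.2487]
scene red 552 [79.3 70.9] [62, 61, 35, 23] depthmed [ 0.164 -0.916  0.058] zmax 0.062 ray.076 [ 0.1902 -0.8907]
scene red 69 [251.6 164.7] [247, 160, 10, 10] depthmed [ 0.476 -0.073  0.087] zmax 0.091 ray.076 [ 0.4651 -0.0769]
scene red 579 [
[... 1436 characters left out ...]
1 ray.076 [0.4376 0.1712]
side red 453 [242.8 175.4] [223, 165, 35, 27] depthmed [ 0.606 -0.089  0.027] zmax 0.041 ray.076 [ 0.5731 -0.0033]
side red 72 [291.3 170. ] [287, 166, 10, 10] depthmed [ 0.467 -0.064  0.085] zmax 0.088 ray.076 [ 0.4701 -0.0773]
side red 303 [181.8 273.9] [173, 264, 19, 21] depthmed [0.541 0.349 0.084] zmax 0.087 ray.076 [0.5437 0.3451]
side red 31 [183.5 300.4] [174, 298, 20, 5] depthmed [0.535 0.363 0.029] zmax 0.031 ray.076 [0.5118 0.3949]
side green 159 [257.4 162.8] [248, 156, 21, 14] depthmed [ 0.596 -0.174  0.022] zmax 0.04 ray.076 [ 0.5626 -0.0778]
side green 150 [254.3 241.4] [248, 235, 14, 15] depthmed [0.456 0.226 0.085] zmax 0.087 ray.076 [0.4583 0.2166]
```

Run:
```python
from h import *
C={n:dict(np.load(n+".npz")) for n in("scene","side")}
R0=dict(violet=(.465,-.24),yellow=(.459,.096),red=(.545,.344),green=(.456,.216),clear=(.467,-.077),white=(.5165,-.38))
W0=dict(violet=(.637,.072),yellow=(.619,-.006),red=(.603,-.08),green=(.591,-.159))
key=dict(clear='red',white='green')
for b,p in R0.items():
    ry=[]
    for n,c in C.items():
        bl=[x for x in blobs(c,key.get(b,b),20,smin=90,vmin=30) if np.linalg.norm(plane(c,*x[1],.076)[:2]-p)<.02]
        if bl:
            x=max(bl,key=lambda x:x[0]);ry.append(ray(c,*x[1])); print(b,n,plane(c,*x[1],.076)[:2].round(4),x[0])
    if len(ry)==2: print('  tri',[np.round(t,4) for t in tri(*ry)])
for n,c in C.items():
    P=pts(c);A=[]
    for w,p in W0.items():
        for x in blobs(c,w,100,smin=90):
            q=P[x[2]];
            if np.linalg.norm(np.median(q,0)[:2]-p)<.03:
                k=q[(q[:,2]>.034)&(q[:,2]<.047)]; A.append(k[:,:2])
                print(n,w,len(k),'rim rect ctr',np.round(cv2.minAreaRect(k[:,:2].astype(np.float32)),4).tolist() if 0 else [np.round(v,4) for v in cv2.minAreaRect(k[:,:2].astype(np.float32))])
    A=np.vstack(A).astype(np.float32)
    print(n,'ALL',cv2.minAreaRect(A))
```

```text
violet scene [ 0.4674 -0.2395] 68
yellow scene [0.4579 0.0947] 109
yellow side [0.4597 0.0973] 189
  tri [array([0.4595, 0.0957, 0.0761]), np.float64(0.0024)]
red scene [0.5472 0.3426] 173
red side [0.5439 0.3444] 329
  tri [array([0.5451, 0.3427, 0.0739]), np.float64(0.0)]
green scene [0.455  0.2151] 85
green side [0.4574 0.2175] 198
  tri [array([0.4569, 0.2162, 0.0764]), np.float64(0.0027)]
clear scene [ 0.4642 -0.0771] 86
clear side [ 0.4684 -0.0769] 109
  tri [array([ 0.4674, -0.0754,  0.0779]), np.float64(0.002)]
white scene [ 0.5173 -0.3793] 62
scene violet 187 rim rect ctr [array([0.6421, 0.074 ]), array([0.07  , 0.0707]), np.float64(77.9267)]
scene yellow 212 rim rect ctr [array([0.6251, 0.0008]), array([0.0725, 0.0737]), np.float64(77.926)]
scene red 188 rim rect ctr [array([ 0.6107, -0.071 ]), array([0.072 , 0.0733]), np.float64(77.3433)]
scene green 140 rim rect ctr [array([ 0.5967, -0.1434]), array([0.0693, 0.072 ]), np.float64(75.5981)]
scene ALL ((0.6181584596633911, -0.034920454025268555), (0.2936537265777588, 0.07435242086648941), 78.46442413330078)
side violet 195 rim rect ctr [array([0.6385, 0.0753]), array([0.0712, 0.0686]), np.float64(77.8748)]
side yellow 192 rim rect ctr [array([0.6246, 0.0013]), array([0.073 , 0.0721]), np.float64(79.378)]
side red 147 rim rect ctr [array([ 0.6084, -0.0706]), array([0.0713, 0.0717]), np.float64(77.8435)]
side green 91 rim rect ctr [array([ 0.5926, -0.1438]), array([0.0713, 0.0694]), np.float64(78.2668)]
side ALL ((0.6165689826011658, -0.034460216760635376), (0.2949390709400177, 0.07273861765861511), 78.01980590820312)
```

The two views agree to about 2 mm, and the rim rectangle measures 294x73 mm against 292x70 mm given. The tray's yellow well is the nearest yellow one to the base (0.62 m against about 0.70 m). First move: go above the violet bottle with the fingers closing across the row.

Call:
{"op": "send_rows", "data": {"series": [{"turn": [0, 0, -0.1], "xyz": [35, -17, 0], "claw": 0}, {"turn": [0, 0, -0.2], "xyz": [70, -34, 0], "claw": 0}, {"turn": [0, 0, -0.3], "xyz": [110, -53, 0], "claw": 0}, {"turn": [0, 0, -0.4], "xyz": [150, -72, 0], "claw": 0}, {"turn": [0, 0, -0.5], "xyz": [190, -92, 0], "claw": 0}, {"turn": [0, 0, -0.62], "xyz": [230, -111, 0], "claw": 0}, {"turn": [0, 0, -0.75], "xyz": [270, -130, 0], "claw": 0}, {"turn": [0, 0, -0.88], "xyz": [310, -150, 0], "claw": 0}, {"turn": [0, 0, -1.0], "xyz": [345, -167, 0], "claw": 0}, {"turn": [0, 0, -1.054], "xyz": [370, -179, 0], "claw": 0}, {"turn": [0, 0, -1.054], "xyz": [370, -179, 0], "claw": 0}, {"turn": [0, 0, -1.054], "xyz": [370, -179, 0], "claw": 0}, {"turn": [0, 0, -1.054], "xyz": [370, -179, 0], "claw": 0}], "newtons": 25}}

```text
t: 1.4
eef_pos: [0.4651, -0.2407, 0.1777]
eef_rot: [-0.0, 0.777, 0.63, -0.0]
contact_force: [-0.9, -0.8, 0.2]
finger_gap: 0.0945
grasp_force: 0.0
```

```bash
cat >> h.py <<'E'
B=dict(violet=(.466,-.240),yellow=(.4595,.096),red=(.545,.343),green=(.457,.2165))
Wl=dict(violet=(.640,.074),yellow=(.6249,.0015),red=(.6097,-.0709),green=(.5946,-.1434))
from scipy.spatial.transform import Rotation as Ro
def d(o,*targets):
    q=o["eef_rot"];R=Ro.from_quat([q[1],q[2],q[3],q[0]])
    print('t',o["t"],'pos',np.round(o["eef_pos"],4),'yaw,tilt',np.degrees(np.arctan2(*R.as_matrix()[1::-1,0])).round(1),R.as_matrix()[2,2].round(4),'F',np.round(o["contact_force"],1),'gap',round(o["finger_gap"],4))
    for t in targets: print(t,'->mm',(R.inv().apply(np.array(t)-o["eef_pos"])*1000).round(1))
E
python3 - <<'E'
from h import *
from workcell import r
c=r.camera("wrist");cv2.imwrite("pics/w1.png",c["frame"][...,::-1])
o=r.get_obs();d(o,(*B['violet'],.060));print(o['joints'].round(2) if hasattr(o['joints'],'round') else o['joints'])
for x in blobs(c,'violet',40,smin=90,vmin=30): print(x[0],x[1],plane(c,*x[1],.086))
E
```

```text
t 1.45 pos [ 0.4651 -0.2408  0.1778] yaw,tilt 78.1 -1.0 F [-0.2  0.4  0.4] gap 0.0942
(0.466, -0.24, 0.06) ->mm [  1.    0.8 117.8]
[-0.55  0.24  1.6  -0.    1.31 -0.34]
697 [259.87087518 182.19081779] [ 0.46925751 -0.23570306  0.086     ]
```

View pics/w1.png

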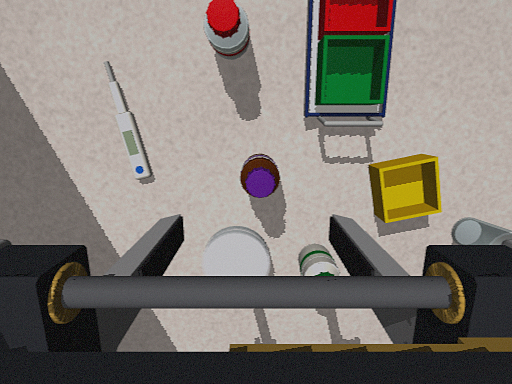

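The wrist view shows the violet cap at (260,182) between the fingers, with nothing near it and the green well at the tray's near end. I'll keep the fingertips at z≈0.067, above the shoulder.

Call:
{"op": "send_rows", "data": {"series": [{"turn": [0, 0, 0], "xyz": [3, 2, 30], "claw": 0}, {"turn": [0, 0, 0], "xyz": [3, 2, 60], "claw": 0}, {"turn": [0, 0, 0], "xyz": [3, 2, 85], "claw": 0}, {"turn": [0, 0, 0], "xyz": [3, 2, 100], "claw": 0}, {"turn": [0, 0, 0], "xyz": [3, 2, 110], "claw": 0}, {"turn": [0, 0, 0], "xyz": [3, 2, 110], "claw": 0}, {"turn": [0, 0, 0], "xyz": [3, 2, 110], "claw": 0.4}, {"turn": [0, 0, 0], "xyz": [3, 2, 110], "claw": 0.8}, {"turn": [0, 0, 0], "xyz": [3, 2, 110], "claw": 1}, {"turn": [0, 0, 0], "xyz": [3, 2, 110], "claw": 1}, {"turn": [0, 0, 0], "xyz": [3, 2, 110], "claw": 1}, {"turn": [0, 0, 0], "xyz": [3, 2, 110], "claw": 1}, {"turn": [0, 0, 0], "xyz": [3, 2, 110], "claw": 1}, {"turn": [0, 0, 0], "xyz": [3, 2, 110], "claw": 1}], "newtons": 25}}

```text
t: 2.85
eef_pos: [0.4683, -0.2375, 0.0678]
eef_rot: [0.0, 0.776, 0.631, -0.0]
contact_force: [-0.6, 0.8, -0.5]
finger_gap: 0.0337
grasp_force: 0.0
```

Call:
{"op": "send_rows", "data": {"series": [{"turn": [0, 0, 0], "xyz": [0, 0, 0], "claw": 1}, {"turn": [0, 0, 0], "xyz": [0, 0, 0], "claw": 1}, {"turn": [0, 0, 0], "xyz": [0, 0, 0], "claw": 1}, {"turn": [0, 0, 0], "xyz": [0, 0, 0], "claw": 1}, {"turn": [0, 0, 0], "xyz": [0, 0, -5], "claw": 1}, {"turn": [0, 0, 0], "xyz": [0, 0, -10], "claw": 1}]}}

```text
t: 3.45
eef_pos: [0.4683, -0.2376, 0.0783]
eef_rot: [-0.0, 0.776, 0.631, 0.0]
contact_force: [0.2, -0.2, -0.3]
finger_gap: 0.0004
grasp_force: 0.0
```

Run:
```python
from h import *
from workcell import r
o=r.get_obs();print(o['grasp_force']);d(o,(*Wl['violet'],.178))
```

```text
0.0
t 3.45 pos [ 0.4683 -0.2376  0.0783] yaw,tilt 78.2 -1.0 F [ 0.2 -0.2 -0.3] gap 0.0004
(0.64, 0.074, 0.178) ->mm [340.1 104.3 -99.7]
```

Run:
```python
from h import *
from workcell import r
I=[]
for n in("wrist","scene"):
    c=r.camera(n);np.savez(n+"2.npz",**c); f=c["frame"][...,::-1]
    if n=="scene": f=cv2.resize(f[110:230,130:290],(512,384),interpolation=2)
    I.append(cv2.resize(f,(400,300)))
    P=pts(c)
    for x in blobs(c,'violet',20,smin=90,vmin=30): print(n,x[0],x[1],plane(c,*x[1],.076),np.median(P[x[2]],0).round(3))
cv2.imwrite("pics/m2.png",np.hstack(I))
```

```text
wrist 59 [257.62711864 174.79661017] [ 0.47460191 -0.20856858  0.076     ] [ 0.474 -0.215  0.03 ]
wrist 882 [258.47959184 206.8015873 ] [ 0.47030122 -0.23227386  0.076     ] [ 0.471 -0.229  0.086]
scene 69 [201.4057971  152.75362319] [ 0.4678821  -0.23874384  0.076     ] [ 0.477 -0.234  0.085]
scene 701 [279.5021398  233.03851641] [0.68627374 0.08757785 0.076     ] [0.637 0.073 0.022]
```

View pics/m2.png

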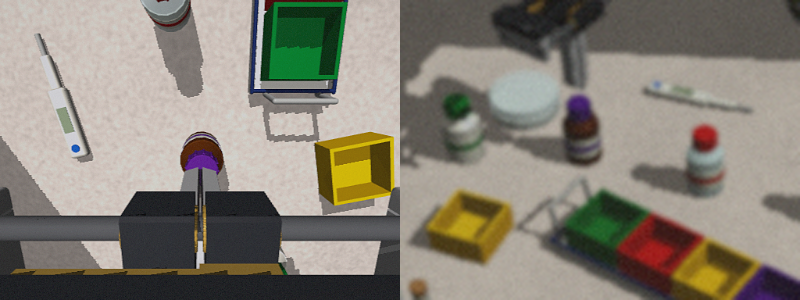

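The fingers closed on nothing: in the wrist picture they sit just short of the cap (200,160). In the scene crop the upright bottle is in front of them. I'll check where the cameras place the fingertips against the reported TCP.

Run:
```python
from h import *
from workcell import r
o=r.get_obs();tcp=np.array(o["eef_pos"]);d(o)
c=dict(np.load("wrist2.npz"));P=pts(c)
for v in range(196,280,8):
    print(v,[tuple(P[v,u].round(3)) for u in (246,252,258,264)], c["frame"][v,258])
x=c["R"]@tcp+c["t"];f=cam(c);print('wrist tcp px',x[:2]/x[2]*f+[c["cx"],c["cy"]])
c=dict(np.load("scene2.npz"));P=pts(c);x=c["R"]@tcp+c["t"];f=cam(c);print('scene tcp px',x[:2]/x[2]*f+[c["cx"],c["cy"]],x)
for v in range(130,160,3): print(v,P[v,200].round(3),P[v,204].round(3),c["frame"][v,200])
s=r.camera("side");x=s["R"]@tcp+s["t"];f=cam(s);u=x[:2]/x[2]*f+[s["cx"],s["cy"]];print('side',u);a,b=u.astype(int)
im=cv2.resize(s["frame"][max(b-60,0):b+60,a-80:a+80,::-1],(640,480));cv2.imwrite("pics/s3.png",im)
```

```text
t 3.55 pos [ 0.4687 -0.2378  0.0788] yaw,tilt 78.2 -1.0 F [ 0.1 -0.6  0.7] gap 0.0006
196 [(np.float64(0.462), np.float64(-0.224), np.float64(0.069)), (np.float64(0.467), np.float64(-0.223), np.float64(0.078)), (np.float64(0.472), np.float64(-0.223), np.float64(0.081)), (np.float64(0.476), np.float64(-0.225), np.float64(0.078))] [57 24 90]
204 [(np.float64(0.463), np.float64(-0.225), np.float64(0.087)), (np.float64(0.467), np.float64(-0.226), np.float64(0.087)), (np.float64(0.471), np.float64(-0.227), np.float64(0.086)), (np.float64(0.475), np.float64(-0.228), np.float64(0.086))] [102  39 147]
212 [(np.float64(0.461), np.float64(-0.231), np.float64(0.087)), (np.float64(0.466), np.float64(-0.232), np.float64(0.086)), (np.float64(0.47), np.float64(-0.233), np.float64(0.087)), (np.float64(0.474), np.float64(-0.234), np.float64(0.087))] [ 99  36 149]
220 [(np.float64(0.463), np.float64(-0.227), np.float64(0.117)), (np.float64(0.467), np.float64(-0.227), np.float64(0.118)), (np.float64(0.47), np.float64(-0.23), np.float64(0.113)), (np.float64(0.474), np.float64(-0.229), np.float64(0.118))
[... 1875 characters left out ...]
-0.16736031 -0.1286423   1.39540714]
130 [ 0.476 -0.23   0.168] [ 0.458 -0.227  0.156] [101 101 101]
133 [ 0.474 -0.232  0.156] [ 0.458 -0.229  0.145] [100 104 100]
136 [ 0.48  -0.23   0.149] [ 0.462 -0.227  0.137] [100 102  99]
139 [ 0.479 -0.232  0.138] [ 0.46  -0.23   0.124] [107 109 106]
142 [ 0.481 -0.232  0.128] [ 0.466 -0.227  0.118] [91 93 92]
145 [ 0.353 -0.308  0.003] [ 0.348 -0.296  0.003] [136 132 124]
148 [ 0.459 -0.247  0.085] [ 0.456 -0.235  0.087] [107  82 124]
151 [ 0.475 -0.239  0.088] [ 0.47  -0.228  0.088] [ 73  35 112]
154 [ 0.481 -0.236  0.082] [ 0.476 -0.225  0.081] [52 35 76]
157 [ 0.483 -0.236  0.072] [ 0.474 -0.228  0.067] [41 31 51]
side [307.63601538 143.39553943]
```

View pics/s3.png

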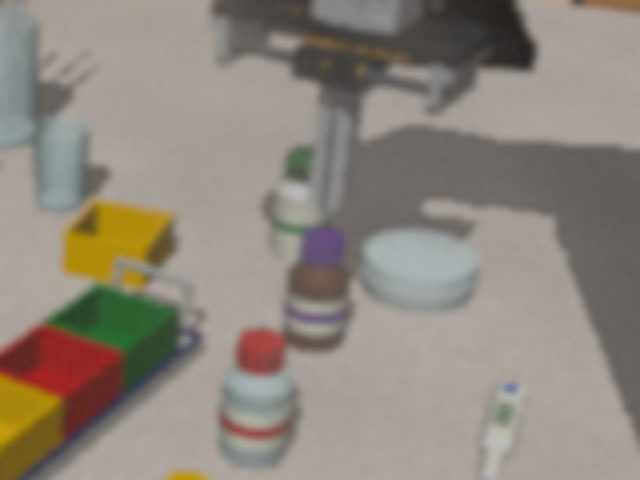

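The side crop shows the fingers (330,200) ending clearly above the violet cap (325,240). Depth puts the real tips near z≈0.112 with a reported TCP z of 0.079, so they are about 33 mm higher than stated. I'll open and measure that again with the fingers open.

Call:
{"op": "send_rows", "data": {"series": [{"turn": [0, 0, 0], "xyz": [0, 0, 0], "claw": 0.5}, {"turn": [0, 0, 0], "xyz": [0, 0, 0], "claw": 0.3}, {"turn": [0, 0, 0], "xyz": [0, 0, 0], "claw": 0.3}, {"turn": [0, 0, 0], "xyz": [0, 0, 0], "claw": 0.3}, {"turn": [0, 0, 0], "xyz": [0, 0, 0], "claw": 0.3}, {"turn": [0, 0, 0], "xyz": [0, 0, 0], "claw": 0.3}]}}

```text
t: 4.2
eef_pos: [0.4683, -0.2375, 0.0778]
eef_rot: [-0.0, 0.776, 0.631, 0.0]
contact_force: [0.1, -0.1, -0.1]
finger_gap: 0.0449
grasp_force: 0.0
```

Run:
```python
from h import *
from workcell import r
o=r.get_obs();tcp=np.array(o["eef_pos"]);d(o)
for n in("wrist","scene","side"):
    c=r.camera(n);P=pts(c);D=P-tcp
    rot=np.array([.2045,.9789]);X=D[...,:2]@rot;Y=D[...,:2]@np.array([.9789,-.2045])
    for s in(-1,1):
        m=(c["z_map"]>0)&(abs(X)<.02)&(s*Y>.02)&(s*Y<.055)&(P[...,2]>.04)&(P[...,2]<.17)
        z=np.sort(P[m][:,2])
        if len(z)>5: print(n,s,len(z),'lowest z',z[:8].round(3),'mean X,Y of lower',X[m&(P[...,2]<z[0]+.03)].mean().round(4),Y[m&(P[...,2]<z[0]+.03)].mean().round(4))
    if n=="wrist":cv2.imwrite("pics/w4.png",c["frame"][...,::-1])
```

```text
t 4.2 pos [ 0.4683 -0.2375  0.0778] yaw,tilt 78.2 -1.0 F [ 0.1 -0.1 -0.1] gap 0.0449
wrist -1 1613 lowest z [0.041 0.042 0.042 0.043 0.045 0.048 0.054 0.054] mean X,Y of lower 0.0023 -0.0211
wrist 1 1629 lowest z [0.041 0.041 0.042 0.042 0.043 0.049 0.051 0.054] mean X,Y of lower 0.0015 0.0212
scene -1 122 lowest z [0.108 0.109 0.109 0.11  0.111 0.111 0.111 0.113] mean X,Y of lower 0.003 -0.0282
scene 1 136 lowest z [0.041 0.041 0.042 0.042 0.044 0.044 0.044 0.045] mean X,Y of lower 0.0027 0.0234
side -1 142 lowest z [0.042 0.042 0.043 0.045 0.046 0.047 0.048 0.049] mean X,Y of lower 0.0023 -0.0214
side 1 137 lowest z [0.052 0.054 0.106 0.107 0.108 0.108 0.11  0.11 ] mean X,Y of lower 0.0079 0.0215
```

View pics/w4.png

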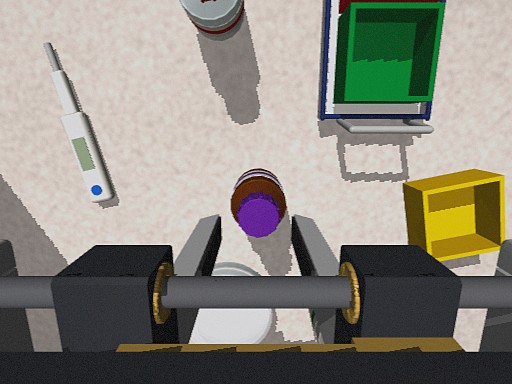

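The view shows the cap (260,215) centred between the fingers, whose tips (218,225) and (298,225) sit higher than reported. Open-finger depth puts them at z≈0.108 for a TCP reading of 0.078, so the tips sit a constant 30 mm above the reading. I'll descend by that amount.

Call:
{"op": "send_rows", "data": {"series": [{"turn": [0, 0, 0], "xyz": [0, 0, 12], "claw": 0.3}, {"turn": [0, 0, 0], "xyz": [0, 0, 24], "claw": 0.3}, {"turn": [0, 0, 0], "xyz": [0, 0, 33], "claw": 0.3}, {"turn": [0, 0, 0], "xyz": [0, 0, 39], "claw": 0.3}, {"turn": [0, 0, 0], "xyz": [0, 0, 39], "claw": 0.3}, {"turn": [0, 0, 0], "xyz": [0, 0, 39], "claw": 1}, {"turn": [0, 0, 0], "xyz": [0, 0, 39], "claw": 1}, {"turn": [0, 0, 0], "xyz": [0, 0, 39], "claw": 1}, {"turn": [0, 0, 0], "xyz": [0, 0, 39], "claw": 1}, {"turn": [0, 0, 0], "xyz": [0, 0, 39], "claw": 1}, {"turn": [0, 0, 0], "xyz": [0, 0, 39], "claw": 1}], "newtons": 25}}

```text
t: 5.45
eef_pos: [0.4684, -0.2376, 0.039]
eef_rot: [0.0, 0.776, 0.631, 0.0]
contact_force: [0.6, -1.0, 0.8]
finger_gap: 0.0293
grasp_force: 25.0
```

Call:
{"op": "send_rows", "data": {"series": [{"turn": [0, 0, 0], "xyz": [0, 0, -8], "claw": 1}, {"turn": [0, 0, 0], "xyz": [0, 0, -25], "claw": 1}, {"turn": [0, 0, 0], "xyz": [0, 0, -50], "claw": 1}, {"turn": [0, 0, 0], "xyz": [5, 2, -75], "claw": 1}, {"turn": [0, 0, 0], "xyz": [18, 6, -90], "claw": 1}, {"turn": [0, 0, 0], "xyz": [40, 12, -98], "claw": 1}, {"turn": [0, 0, 0], "xyz": [70, 21, -100], "claw": 1}, {"turn": [0, 0, 0], "xyz": [105, 32, -100], "claw": 1}, {"turn": [0, 0, 0], "xyz": [140, 43, -100], "claw": 1}, {"turn": [0, 0, 0], "xyz": [175, 54, -100], "claw": 1}, {"turn": [0, 0, 0], "xyz": [210, 64, -100], "claw": 1}, {"turn": [0, 0, 0], "xyz": [245, 75, -100], "claw": 1}, {"turn": [0, 0, 0], "xyz": [280, 86, -100], "claw": 1}, {"turn": [0, 0, 0], "xyz": [308, 95, -100], "claw": 1}, {"turn": [0, 0, 0], "xyz": [328, 101, -100], "claw": 1}, {"turn": [0, 0, 0], "xyz": [340, 104, -100], "claw": 1}, {"turn": [0, 0, 0], "xyz": [340, 104, -100], "claw": 1}, {"turn": [0, 0, 0], "xyz": [340, 104, -100], "claw": 1}, {"turn": [0, 0, 0], "xyz": [340, 104, -100], "claw": 1}]}}

```text
t: 7.35
eef_pos: [0.6394, 0.073, 0.1391]
eef_rot: [0.0, 0.776, 0.63, -0.0]
contact_force: [0.3, 0.3, -2.5]
finger_gap: 0.0295
grasp_force: 25.0
```

Run:
```python
from h import *
from workcell import r
o=r.get_obs();d(o,(*Wl['violet'],.039+.009));print(o['grasp_force'])
I=[]
for n in("scene","side"):
    c=r.camera(n);f=cam(c);tcp=np.array(o["eef_pos"]);x=c["R"]@tcp+c["t"];a,b=(x[:2]/x[2]*f+[c["cx"],c["cy"]]).astype(int)
    I.append(cv2.resize(c["frame"][max(0,b-50):b+70,a-80:a+80,::-1],(400,300)))
cv2.imwrite("pics/p5.png",np.hstack(I))
```

```text
t 7.35 pos [0.6394 0.073  0.1391] yaw,tilt 78.1 -1.0 F [ 0.3  0.3 -2.5] gap 0.0295
(0.64, 0.074, 0.048) ->mm [ 1.2  0.4 91.1]
24.99954253435135
```

View pics/p5.png

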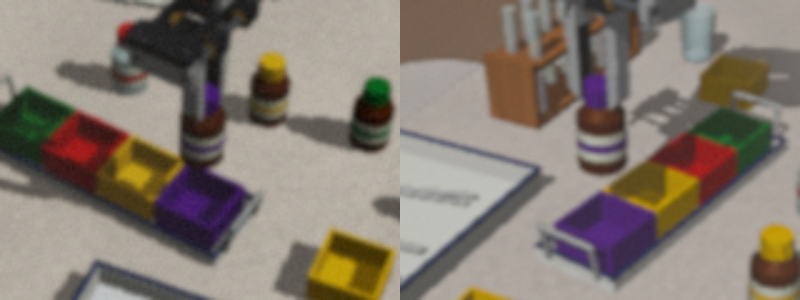

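The violet bottle hangs upright at (205,130) in the left crop, above the violet well. Lowering it in.

Call:
{"op": "send_rows", "data": {"series": [{"turn": [0, 0, 0], "xyz": [1, 0, 15], "claw": 1}, {"turn": [0, 0, 0], "xyz": [1, 0, 35], "claw": 1}, {"turn": [0, 0, 0], "xyz": [1, 0, 55], "claw": 1}, {"turn": [0, 0, 0], "xyz": [1, 0, 70], "claw": 1}, {"turn": [0, 0, 0], "xyz": [1, 0, 80], "claw": 1}, {"turn": [0, 0, 0], "xyz": [1, 0, 86], "claw": 1}, {"turn": [0, 0, 0], "xyz": [1, 0, 89], "claw": 1}, {"turn": [0, 0, 0], "xyz": [1, 0, 91], "claw": 1}, {"turn": [0, 0, 0], "xyz": [1, 0, 91], "claw": 1}, {"turn": [0, 0, 0], "xyz": [1, 0, 91], "claw": 1}]}}

```text
t: 8.45
eef_pos: [0.6401, 0.075, 0.0484]
eef_rot: [0.0, 0.776, 0.631, 0.0]
contact_force: [-0.1, -0.2, -1.8]
finger_gap: 0.0298
grasp_force: 25.0
```

Call:
{"op": "send_rows", "data": {"series": [{"turn": [0, 0, 0], "xyz": [0, 0, 1], "claw": 1}, {"turn": [0, 0, 0], "xyz": [0, 0, 2], "claw": 1}, {"turn": [0, 0, 0], "xyz": [0, 0, 2], "claw": 1}, {"turn": [0, 0, 0], "xyz": [0, 0, 2], "claw": 0.6}, {"turn": [0, 0, 0], "xyz": [0, 0, 2], "claw": 0.45}, {"turn": [0, 0, 0], "xyz": [0, 0, 2], "claw": 0.45}, {"turn": [0, 0, 0], "xyz": [0, 0, 2], "claw": 0.45}, {"turn": [0, 0, 0], "xyz": [0, 0, 2], "claw": 0.45}, {"turn": [0, 0, 0], "xyz": [0, 0, -10], "claw": 0.45}, {"turn": [0, 0, 0], "xyz": [0, 0, -40], "claw": 0.45}, {"turn": [0, 0, 0], "xyz": [0, 0, -75], "claw": 0.45}, {"turn": [0, 0, 0], "xyz": [0, 0, -95], "claw": 0.3}, {"turn": [0, 0, 0], "xyz": [0, 0, -100], "claw": 0.3}, {"turn": [0, 0, 0], "xyz": [0, 0, -100], "claw": 0.3}]}}

```text
t: 9.85
eef_pos: [0.64, 0.075, 0.1484]
eef_rot: [0.0, 0.776, 0.631, 0.0]
contact_force: [-0.6, -0.6, -0.2]
finger_gap: 0.0656
grasp_force: 0.0
```

Run:
```python
from h import *
from workcell import r
o=r.get_obs();d(o,(*B['yellow'],.039))
I=[]
for n in("scene","side"):
    c=r.camera(n);f=cam(c);x=c["R"]@np.array([*Wl['violet'],.05])+c["t"];a,b=(x[:2]/x[2]*f+[c["cx"],c["cy"]]).astype(int)
    I.append(cv2.resize(c["frame"][max(0,b-60):b+60,a-80:a+80,::-1],(400,300)))
    for k in ('violet','yellow'):
        for x in blobs(c,k,20,smin=90,vmin=30): print(n,k,x[0],x[1].round(1),plane(c,*x[1],.084 if k=='violet' else .076)[:2].round(4),np.median(pts(c)[x[2]],0).round(3))
cv2.imwrite("pics/p6.png",np.hstack(I))
```

```text
t 9.85 pos [0.64   0.075  0.1484] yaw,tilt 78.2 -1.0 F [-0.6 -0.6 -0.2] gap 0.0656
(0.4595, 0.096, 0.039) ->mm [ -16.4 -181.1  109.2]
scene violet 96 [280.6 216.8] [0.6396 0.0739] [0.649 0.077 0.095]
scene violet 367 [280.1 237.6] [0.7066 0.0962] [0.67  0.091 0.029]
scene yellow 2056 [309.7  43.1] [-0.3403 -0.1417] [0.516 0.094 0.519]
scene yellow 633 [49.7 26.4] [-0.0882 -1.256 ] [-0.52  -1.683 -0.176]
scene yellow 50 [347.3  45.3] [-0.3752  0.0076] [0.037 0.078 0.278]
scene yellow 157 [271.6  61.4] [-0.1388 -0.2353] [0.6   0.029 0.492]
scene yellow 21 [271.9  92.4] [ 0.0725 -0.1569] [0.672 0.056 0.466]
scene yellow 25 [307.4 101.2] [ 0.0825 -0.0229] [0.672 0.128 0.462]
scene yellow 87 [344.9 112.3] [0.1026 0.1135] [0.017 0.1   0.017]
scene yellow 89 [321.1 121.5] [0.1819 0.0538] [0.102 0.041 0.016]
scene yellow 110 [308.5 177.3] [0.4584 0.0945] [0.468 0.097 0.086]
scene yellow 712 [157.5 200. ] [ 0.6933 -0.2591] [ 0.644 -0.299  0.02 ]
scene yellow 37 [307.1 194.1] [0.526  0.1111] [0.479 0.1   0.029]
scene yellow 668 [254.9 220.5] [0.6685 0.014 ] [ 0.619 -0.005  0.023]
scene yellow 906 [339.5 259.9] [0.715 0.249] [0.662 0.245 0.016]
side violet 122 [203.3 182.6] [0.6409 0.076 ] [0.637 0.085 0.091]
side violet 428 [209.2 206.8] [0.5845 0.158 ] [0.612 0.093 0.03 ]
side violet 59 [191.4 211.7] [0.6107 0.1881] [0.66  0.105 0.015]
side yellow 49 [342.1  37.4] [ 0.6413 -1.7657] [ 0.52  -0.95   0.234]
side yellow 86 [184.7  94.2] [ 0.9974 -0.4611] [0.673 0.087 0.299]
side yellow 395 [255.5 142.4] [ 0.6101 -0.1887] [ 0.65  -0.287  0.024]
side yellow 23 [259.9 152.6] [ 0.5766 -0.1345] [ 0.619 -0.259  0.008]
side yellow 551 [226.9 187.6] [0.5862 0.0626] [ 0.62  -0.017  0.026]
side yellow 188 [273.3 207.9] [0.4597 0.0972] [0.458 0.105 0.083]
side yellow 1347 [154.8 245.6] [0.6277 0.3007] [0.672 0.245 0.019]
side yellow 56 [272.2 230.1] [0.4374 0.1702] [0.453 0.116 0.029]
```

View pics/p6.png

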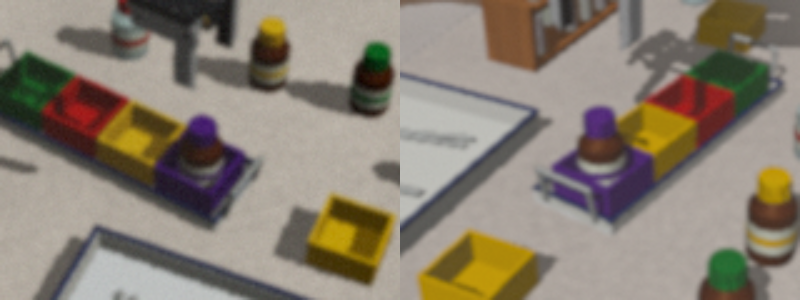

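The violet bottle stands upright and centred in its well (left crop 205,150). The cap is measured at (0.640, 0.075) against the well centre (0.640, 0.074). Next is yellow.

Call:
{"op": "send_rows", "data": {"series": [{"turn": [0, 0, 0], "xyz": [-3, -30, 0], "claw": 0.3}, {"turn": [0, 0, 0], "xyz": [-6, -70, 0], "claw": 0.3}, {"turn": [0, 0, 0], "xyz": [-10, -110, 0], "claw": 0.3}, {"turn": [0, 0, 0], "xyz": [-14, -150, 0], "claw": 0.3}, {"turn": [0, 0, 0], "xyz": [-16, -175, 0], "claw": 0.3}, {"turn": [0, 0, 0], "xyz": [-16, -181, 15], "claw": 0.3}, {"turn": [0, 0, 0], "xyz": [-16, -181, 40], "claw": 0.3}, {"turn": [0, 0, 0], "xyz": [-16, -181, 70], "claw": 0.3}, {"turn": [0, 0, 0], "xyz": [-16, -181, 93], "claw": 0.3}, {"turn": [0, 0, 0], "xyz": [-16, -181, 105], "claw": 0.3}, {"turn": [0, 0, 0], "xyz": [-16, -181, 110], "claw": 0.3}, {"turn": [0, 0, 0], "xyz": [-16, -181, 110], "claw": 0.3}, {"turn": [0, 0, 0], "xyz": [-16, -181, 110], "claw": 1}, {"turn": [0, 0, 0], "xyz": [-16, -181, 110], "claw": 1}, {"turn": [0, 0, 0], "xyz": [-16, -181, 110], "claw": 1}, {"turn": [0, 0, 0], "xyz": [-16, -181, 110], "claw": 1}, {"turn": [0, 0, 0], "xyz": [-16, -181, 110], "claw": 1}, {"turn": [0, 0, 0], "xyz": [-16, -181, 110], "claw": 1}, {"turn": [0, 0, 0], "xyz": [-16, -181, 110], "claw": 1}, {"turn": [0, 0, 0], "xyz": [-16, -181, 110], "claw": 1}]}}

```text
t: 11.95
eef_pos: [0.4596, 0.0964, 0.038]
eef_rot: [0.0, 0.776, 0.631, 0.0]
contact_force: [0.1, 0.5, 2.5]
finger_gap: 0.0295
grasp_force: 25.0
```

Call:
{"op": "send_rows", "data": {"series": [{"turn": [0, 0, 0], "xyz": [0, 0, -8], "claw": 1}, {"turn": [0, 0, 0], "xyz": [0, 0, -25], "claw": 1}, {"turn": [0, 0, 0], "xyz": [0, 0, -55], "claw": 1}, {"turn": [0, 0, 0], "xyz": [-1, 4, -82], "claw": 1}, {"turn": [0, 0, 0], "xyz": [-5, 15, -98], "claw": 1}, {"turn": [0, 0, 0], "xyz": [-12, 36, -105], "claw": 1}, {"turn": [0, 0, 0], "xyz": [-22, 66, -105], "claw": 1}, {"turn": [0, 0, 0], "xyz": [-32, 98, -105], "claw": 1}, {"turn": [0, 0, 0], "xyz": [-42, 130, -105], "claw": 1}, {"turn": [0, 0, 0], "xyz": [-51, 156, -105], "claw": 1}, {"turn": [0, 0, 0], "xyz": [-57, 173, -105], "claw": 1}, {"turn": [0, 0, 0], "xyz": [-59, 181, -105], "claw": 1}, {"turn": [0, 0, 0], "xyz": [-59, 181, -105], "claw": 1}, {"turn": [0, 0, 0], "xyz": [-59, 181, -105], "claw": 1}, {"turn": [0, 0, 0], "xyz": [-59, 181, -105], "claw": 1}]}}

```text
t: 13.45
eef_pos: [0.624, 0.0022, 0.1432]
eef_rot: [-0.0, 0.776, 0.631, 0.0]
contact_force: [0.2, 0.7, -1.6]
finger_gap: 0.0299
grasp_force: 25.0
```

Call:
{"op": "send_rows", "data": {"series": [{"turn": [0, 0, 0], "xyz": [0, 1, 15], "claw": 1}, {"turn": [0, 0, 0], "xyz": [0, 1, 38], "claw": 1}, {"turn": [0, 0, 0], "xyz": [0, 1, 60], "claw": 1}, {"turn": [0, 0, 0], "xyz": [0, 1, 77], "claw": 1}, {"turn": [0, 0, 0], "xyz": [0, 1, 87], "claw": 1}, {"turn": [0, 0, 0], "xyz": [0, 1, 92], "claw": 1}, {"turn": [0, 0, 0], "xyz": [0, 1, 95], "claw": 1}, {"turn": [0, 0, 0], "xyz": [0, 1, 97], "claw": 1}, {"turn": [0, 0, 0], "xyz": [0, 1, 97], "claw": 1}, {"turn": [0, 0, 0], "xyz": [0, 1, 97], "claw": 0.6}, {"turn": [0, 0, 0], "xyz": [0, 1, 97], "claw": 0.45}, {"turn": [0, 0, 0], "xyz": [0, 1, 97], "claw": 0.45}, {"turn": [0, 0, 0], "xyz": [0, 1, 97], "claw": 0.45}, {"turn": [0, 0, 0], "xyz": [0, 1, 97], "claw": 0.45}, {"turn": [0, 0, 0], "xyz": [0, 1, 85], "claw": 0.45}, {"turn": [0, 0, 0], "xyz": [0, 1, 55], "claw": 0.45}, {"turn": [0, 0, 0], "xyz": [0, 1, 20], "claw": 0.45}, {"turn": [0, 0, 0], "xyz": [0, 1, 0], "claw": 0.3}, {"turn": [0, 0, 0], "xyz": [0, 1, -5], "claw": 0.3}, {"turn": [0, 0, 0], "xyz": [0, 1, -5], "claw": 0.3}]}}

```text
t: 15.45
eef_pos: [0.6256, 0.0014, 0.1484]
eef_rot: [0.0, 0.776, 0.631, 0.0]
contact_force: [-0.1, 0.1, -1.0]
finger_gap: 0.0649
grasp_force: 0.0
```

```bash
cat >> h.py <<'E'
def caps(r,*ks):
    for n in("scene","side"):
        c=r.camera(n)
        for k in ks:
            for x in blobs(c,k,20,smin=90,vmin=30):
                z=np.median(pts(c)[x[2]],0)
                if .07<z[2]<.11 and z[0]>.4: print(n,k,x[0],'@.084',plane(c,*x[1],.084)[:2].round(4),'@.076',plane(c,*x[1],.076)[:2].round(4),'z',z[2].round(3))
E
python3 - <<'E'
from h import *
from workcell import r
d(r.get_obs(),(*B['green'],.039))
caps(r,'yellow','violet','green')
E
```

```text
t 15.45 pos [0.6256 0.0014 0.1484] yaw,tilt 78.2 -1.0 F [-0.1  0.1 -1. ] gap 0.0649
(0.457, 0.2165, 0.039) ->mm [ 176.1 -209.2  109.2]
scene yellow 124 @.084 [6.253e-01 1.000e-04] @.076 [ 0.618  -0.0029] z 0.094
scene violet 95 @.084 [0.6397 0.0737] @.076 [0.6325 0.0714] z 0.094
scene green 64 @.084 [ 0.5264 -0.3731] @.076 [ 0.5182 -0.3795] z 0.086
scene green 86 @.084 [0.4644 0.216 ] @.076 [0.4556 0.215 ] z 0.086
side yellow 143 @.084 [0.6259 0.002 ] @.076 [ 0.6319 -0.0104] z 0.09
side violet 123 @.084 [0.6409 0.0762] @.076 [0.6471 0.065 ] z 0.091
side green 197 @.084 [0.4543 0.2263] @.076 [0.4574 0.2176] z 0.084
```

Yellow is placed at (0.6256, 0.001). Green next.

Call:
{"op": "send_rows", "data": {"series": [{"turn": [0, 0, 0], "xyz": [18, -21, 0], "claw": 0.3}, {"turn": [0, 0, 0], "xyz": [45, -54, 0], "claw": 0.3}, {"turn": [0, 0, 0], "xyz": [75, -89, 0], "claw": 0.3}, {"turn": [0, 0, 0], "xyz": [105, -125, 0], "claw": 0.3}, {"turn": [0, 0, 0], "xyz": [135, -160, 0], "claw": 0.3}, {"turn": [0, 0, 0], "xyz": [162, -192, 0], "claw": 0.3}, {"turn": [0, 0, 0], "xyz": [176, -209, 10], "claw": 0.3}, {"turn": [0, 0, 0], "xyz": [176, -209, 35], "claw": 0.3}, {"turn": [0, 0, 0], "xyz": [176, -209, 70], "claw": 0.3}, {"turn": [0, 0, 0], "xyz": [176, -209, 95], "claw": 0.3}, {"turn": [0, 0, 0], "xyz": [176, -209, 107], "claw": 0.3}, {"turn": [0, 0, 0], "xyz": [176, -209, 110], "claw": 0.3}, {"turn": [0, 0, 0], "xyz": [176, -209, 110], "claw": 0.3}, {"turn": [0, 0, 0], "xyz": [176, -209, 110], "claw": 1}, {"turn": [0, 0, 0], "xyz": [176, -209, 110], "claw": 1}, {"turn": [0, 0, 0], "xyz": [176, -209, 110], "claw": 1}, {"turn": [0, 0, 0], "xyz": [176, -209, 110], "claw": 1}, {"turn": [0, 0, 0], "xyz": [176, -209, 110], "claw": 1}, {"turn": [0, 0, 0], "xyz": [176, -209, 110], "claw": 1}, {"turn": [0, 0, 0], "xyz": [176, -209, 110], "claw": 1}]}}

```text
t: 17.55
eef_pos: [0.457, 0.2164, 0.038]
eef_rot: [0.0, 0.776, 0.631, 0.0]
contact_force: [-0.1, 0.1, 2.3]
finger_gap: 0.0293
grasp_force: 25.0
```

Call:
{"op": "send_rows", "data": {"series": [{"turn": [0, 0, 0], "xyz": [0, 0, -8], "claw": 1}, {"turn": [0, 0, 0], "xyz": [0, 0, -25], "claw": 1}, {"turn": [0, 0, 0], "xyz": [0, 0, -55], "claw": 1}, {"turn": [0, 0, 0], "xyz": [-5, 3, -85], "claw": 1}, {"turn": [0, 0, 0], "xyz": [-18, 12, -108], "claw": 1}, {"turn": [0, 0, 0], "xyz": [-40, 26, -115], "claw": 1}, {"turn": [0, 0, 0], "xyz": [-70, 45, -115], "claw": 1}, {"turn": [0, 0, 0], "xyz": [-102, 66, -115], "claw": 1}, {"turn": [0, 0, 0], "xyz": [-134, 86, -115], "claw": 1}, {"turn": [0, 0, 0], "xyz": [-166, 107, -115], "claw": 1}, {"turn": [0, 0, 0], "xyz": [-198, 127, -115], "claw": 1}, {"turn": [0, 0, 0], "xyz": [-230, 148, -115], "claw": 1}, {"turn": [0, 0, 0], "xyz": [-260, 167, -115], "claw": 1}, {"turn": [0, 0, 0], "xyz": [-288, 185, -115], "claw": 1}, {"turn": [0, 0, 0], "xyz": [-310, 199, -115], "claw": 1}, {"turn": [0, 0, 0], "xyz": [-324, 208, -115], "claw": 1}, {"turn": [0, 0, 0], "xyz": [-324, 208, -115], "claw": 1}, {"turn": [0, 0, 0], "xyz": [-324, 208, -115], "claw": 1}, {"turn": [0, 0, 0], "xyz": [-324, 208, -115], "claw": 1}, {"turn": [0, 0, 0], "xyz": [-324, 208, -115], "claw": 1}]}}

```text
t: 19.55
eef_pos: [0.5942, -0.1423, 0.1531]
eef_rot: [0.0, 0.776, 0.631, 0.0]
contact_force: [0.5, 0.4, -0.6]
finger_gap: 0.0295
grasp_force: 25.0
```

Call:
{"op": "send_rows", "data": {"series": [{"turn": [0, 0, 0], "xyz": [-1, 0, 18], "claw": 1}, {"turn": [0, 0, 0], "xyz": [-1, 0, 45], "claw": 1}, {"turn": [0, 0, 0], "xyz": [-1, 0, 70], "claw": 1}, {"turn": [0, 0, 0], "xyz": [-1, 0, 87], "claw": 1}, {"turn": [0, 0, 0], "xyz": [-1, 0, 97], "claw": 1}, {"turn": [0, 0, 0], "xyz": [-1, 0, 102], "claw": 1}, {"turn": [0, 0, 0], "xyz": [-1, 0, 105], "claw": 1}, {"turn": [0, 0, 0], "xyz": [-1, 0, 107], "claw": 1}, {"turn": [0, 0, 0], "xyz": [-1, 0, 107], "claw": 1}, {"turn": [0, 0, 0], "xyz": [-1, 0, 107], "claw": 0.6}, {"turn": [0, 0, 0], "xyz": [-1, 0, 107], "claw": 0.45}, {"turn": [0, 0, 0], "xyz": [-1, 0, 107], "claw": 0.45}, {"turn": [0, 0, 0], "xyz": [-1, 0, 107], "claw": 0.45}, {"turn": [0, 0, 0], "xyz": [-1, 0, 107], "claw": 0.45}, {"turn": [0, 0, 0], "xyz": [-1, 0, 95], "claw": 0.45}, {"turn": [0, 0, 0], "xyz": [-1, 0, 65], "claw": 0.45}, {"turn": [0, 0, 0], "xyz": [-1, 0, 30], "claw": 0.45}, {"turn": [0, 0, 0], "xyz": [-1, 0, 10], "claw": 0.3}, {"turn": [0, 0, 0], "xyz": [-1, 0, 5], "claw": 0.3}, {"turn": [0, 0, 0], "xyz": [-1, 0, 5], "claw": 0.3}]}}

```text
t: 21.55
eef_pos: [0.5942, -0.1443, 0.1484]
eef_rot: [0.0, 0.776, 0.631, 0.0]
contact_force: [-0.3, 0.6, -0.6]
finger_gap: 0.0658
grasp_force: 0.0
```

Run:
```python
from h import *
from workcell import r
d(r.get_obs(),(*B['red'],.148))
caps(r,'yellow','violet','green','red')
```

```text
t 21.55 pos [ 0.5942 -0.1443  0.1484] yaw,tilt 78.2 -1.0 F [-0.3  0.6 -0.6] gap 0.0658
(0.545, 0.343, 0.148) ->mm [ 4.670e+02 -1.478e+02  2.000e-01]
scene yellow 124 @.084 [ 0.6254 -0.    ] @.076 [ 0.618 -0.003] z 0.094
scene violet 94 @.084 [0.6395 0.0739] @.076 [0.6323 0.0717] z 0.094
scene green 56 @.084 [ 0.5252 -0.3732] @.076 [ 0.517  -0.3795] z 0.087
scene green 83 @.084 [ 0.5937 -0.1463] @.076 [ 0.5861 -0.1505] z 0.094
scene red 86 @.084 [ 0.4729 -0.0735] @.076 [ 0.4642 -0.0771] z 0.087
scene red 186 @.084 [0.5573 0.3418] @.076 [0.5493 0.342 ] z 0.083
side yellow 141 @.084 [0.6261 0.0017] @.076 [ 0.632  -0.0108] z 0.09
side violet 123 @.084 [0.6409 0.0762] @.076 [0.6471 0.065 ] z 0.091
side green 75 @.084 [ 0.5947 -0.1439] @.076 [ 0.6001 -0.1587] z 0.09
side red 103 @.084 [ 0.4652 -0.0629] @.076 [ 0.4685 -0.0764] z 0.084
side red 20 @.084 [0.6269 0.1034] @.076 [0.6329 0.0926] z 0.071
side red 339 @.084 [0.5388 0.3512] @.076 [0.5433 0.3446] z 0.083
```

Green is placed at (0.594, -0.145). Last is red.

Call:
{"op": "send_rows", "data": {"series": [{"turn": [0, 0, 0], "xyz": [25, -8, 0], "claw": 0.3}, {"turn": [0, 0, 0], "xyz": [65, -20, 0], "claw": 0.3}, {"turn": [0, 0, 0], "xyz": [110, -35, 0], "claw": 0.3}, {"turn": [0, 0, 0], "xyz": [155, -49, 0], "claw": 0.3}, {"turn": [0, 0, 0], "xyz": [200, -63, 0], "claw": 0.3}, {"turn": [0, 0, 0], "xyz": [245, -78, 0], "claw": 0.3}, {"turn": [0, 0, 0], "xyz": [290, -92, 0], "claw": 0.3}, {"turn": [0, 0, 0], "xyz": [335, -106, 0], "claw": 0.3}, {"turn": [0, 0, 0], "xyz": [380, -120, 0], "claw": 0.3}, {"turn": [0, 0, 0], "xyz": [420, -133, 0], "claw": 0.3}, {"turn": [0, 0, 0], "xyz": [450, -143, 0], "claw": 0.3}, {"turn": [0, 0, 0], "xyz": [467, -148, 0], "claw": 0.3}, {"turn": [0, 0, 0], "xyz": [467, -148, 0], "claw": 0.3}, {"turn": [0, 0, 0], "xyz": [467, -148, 15], "claw": 0.3}, {"turn": [0, 0, 0], "xyz": [467, -148, 40], "claw": 0.3}, {"turn": [0, 0, 0], "xyz": [467, -148, 60], "claw": 0.3}, {"turn": [0, 0, 0], "xyz": [467, -148, 60], "claw": 0.3}]}}

```text
t: 23.35
eef_pos: [0.5436, 0.3406, 0.0839]
eef_rot: [-0.0, 0.777, 0.63, -0.003]
contact_force: [0.4, 0.4, 0.8]
finger_gap: 0.0657
grasp_force: 0.0
```

Run:
```python
from h import *
from workcell import r
o=r.get_obs();d(o,(*B['red'],.039));print(np.round(o['joints'],2))
c=r.camera("wrist")
for x in blobs(c,'red',200,smin=90,vmin=30): print(x[0],plane(c,*x[1],.084)[:2],np.median(pts(c)[x[2]],0).round(3))
```

```text
t 23.35 pos [0.5436 0.3406 0.0839] yaw,tilt 78.1 -1.0 F [0.4 0.4 0.8] gap 0.0657
(0.545, 0.343, 0.039) ->mm [ 2.8  1.  44.9]
[ 0.5   0.59  1.33 -0.    1.23  0.71]
1488 [0.54506701 0.34426246] [0.545 0.345 0.086]
```

Call:
{"op": "send_rows", "data": {"series": [{"turn": [0, 0, 0], "xyz": [1, 0, 15], "claw": 0.3}, {"turn": [0, 0, 0], "xyz": [1, 0, 35], "claw": 0.3}, {"turn": [0, 0, 0], "xyz": [1, 0, 46], "claw": 0.3}, {"turn": [0, 0, 0], "xyz": [1, 0, 50], "claw": 0.3}, {"turn": [0, 0, 0], "xyz": [1, 0, 50], "claw": 0.3}, {"turn": [0, 0, 0], "xyz": [1, 0, 50], "claw": 0.3}, {"turn": [0, 0, 0], "xyz": [1, 0, 50], "claw": 1}, {"turn": [0, 0, 0], "xyz": [1, 0, 50], "claw": 1}, {"turn": [0, 0, 0], "xyz": [1, 0, 50], "claw": 1}, {"turn": [0, 0, 0], "xyz": [1, 0, 50], "claw": 1}, {"turn": [0, 0, 0], "xyz": [1, 0, 50], "claw": 1}, {"turn": [0, 0, 0], "xyz": [1, 0, 50], "claw": 1}, {"turn": [0, 0, 0], "xyz": [1, 0, 50], "claw": 1}]}}

```text
t: 24.7
eef_pos: [0.5449, 0.3441, 0.0379]
eef_rot: [0.0, 0.776, 0.631, 0.0]
contact_force: [-0.2, -0.2, -0.1]
finger_gap: 0.0297
grasp_force: 25.0
```

Call:
{"op": "send_rows", "data": {"series": [{"turn": [0, 0, 0], "xyz": [0, 0, -8], "claw": 1}, {"turn": [0, 0, 0], "xyz": [0, 0, -28], "claw": 1}, {"turn": [0, 0, 0], "xyz": [0, 0, -62], "claw": 1}, {"turn": [0, 0, 0], "xyz": [-5, 2, -97], "claw": 1}, {"turn": [0, 0, 0], "xyz": [-18, 7, -123], "claw": 1}, {"turn": [0, 0, 0], "xyz": [-42, 16, -137], "claw": 1}, {"turn": [0, 0, 0], "xyz": [-75, 28, -140], "claw": 1}, {"turn": [0, 0, 0], "xyz": [-112, 42, -140], "claw": 1}, {"turn": [0, 0, 0], "xyz": [-149, 56, -140], "claw": 1}, {"turn": [0, 0, 0], "xyz": [-186, 70, -140], "claw": 1}, {"turn": [0, 0, 0], "xyz": [-223, 84, -140], "claw": 1}, {"turn": [0, 0, 0], "xyz": [-260, 98, -140], "claw": 1}, {"turn": [0, 0, 0], "xyz": [-297, 112, -140], "claw": 1}, {"turn": [0, 0, 0], "xyz": [-332, 125, -140], "claw": 1}, {"turn": [0, 0, 0], "xyz": [-362, 136, -140], "claw": 1}, {"turn": [0, 0, 0], "xyz": [-383, 144, -140], "claw": 1}, {"turn": [0, 0, 0], "xyz": [-393, 148, -140], "claw": 1}, {"turn": [0, 0, 0], "xyz": [-393, 148, -140], "claw": 1}, {"turn": [0, 0, 0], "xyz": [-393, 148, -140], "claw": 1}, {"turn": [0, 0, 0], "xyz": [-393, 148, -140], "claw": 1}]}}

```text
t: 26.7
eef_pos: [0.6093, -0.0696, 0.178]
eef_rot: [-0.0, 0.776, 0.631, 0.0]
contact_force: [0.0, -0.7, -1.2]
finger_gap: 0.0297
grasp_force: 25.0
```

Call:
{"op": "send_rows", "data": {"series": [{"turn": [0, 0, 0], "xyz": [0, 0, 18], "claw": 1}, {"turn": [0, 0, 0], "xyz": [0, 0, 48], "claw": 1}, {"turn": [0, 0, 0], "xyz": [0, 0, 78], "claw": 1}, {"turn": [0, 0, 0], "xyz": [0, 0, 102], "claw": 1}, {"turn": [0, 0, 0], "xyz": [0, 0, 117], "claw": 1}, {"turn": [0, 0, 0], "xyz": [0, 0, 125], "claw": 1}, {"turn": [0, 0, 0], "xyz": [0, 0, 129], "claw": 1}, {"turn": [0, 0, 0], "xyz": [0, 0, 132], "claw": 1}, {"turn": [0, 0, 0], "xyz": [0, 0, 132], "claw": 1}, {"turn": [0, 0, 0], "xyz": [0, 0, 132], "claw": 1}, {"turn": [0, 0, 0], "xyz": [0, 0, 132], "claw": 0.6}, {"turn": [0, 0, 0], "xyz": [0, 0, 132], "claw": 0.45}, {"turn": [0, 0, 0], "xyz": [0, 0, 132], "claw": 0.45}, {"turn": [0, 0, 0], "xyz": [0, 0, 132], "claw": 0.45}, {"turn": [0, 0, 0], "xyz": [0, 0, 132], "claw": 0.45}, {"turn": [0, 0, 0], "xyz": [0, 0, 120], "claw": 0.45}, {"turn": [0, 0, 0], "xyz": [0, 0, 90], "claw": 0.45}, {"turn": [0, 0, 0], "xyz": [0, 0, 50], "claw": 0.45}, {"turn": [0, 0, 0], "xyz": [0, 0, 10], "claw": 0.45}, {"turn": [0, 0, 0], "xyz": [0, 0, 0], "claw": 0.45}]}}

```text
t: 28.7
eef_pos: [0.6109, -0.0711, 0.1837]
eef_rot: [0.003, 0.776, 0.631, 0.002]
contact_force: [-0.1, 0.0, 0.8]
finger_gap: 0.0516
grasp_force: 0.0
```

Call:
{"op": "send_rows", "data": {"series": [{"turn": [0, 0, 0], "xyz": [0, 0, -30], "claw": 0.45}, {"turn": [0, 0, 0], "xyz": [0, 0, -50], "claw": 0.45}, {"turn": [0, 0, 0], "xyz": [0, 0, -50], "claw": 0.45}, {"turn": [0, 0, 0], "xyz": [0, 0, -50], "claw": 0.45}, {"turn": [0, 0, 0], "xyz": [0, 0, -50], "claw": 0.45}]}}

```text
t: 29.2
eef_pos: [0.6089, -0.0708, 0.2263]
eef_rot: [-0.001, 0.776, 0.631, -0.001]
contact_force: [-0.1, -0.1, -0.3]
finger_gap: 0.0516
grasp_force: 0.0
```

Run:
```python
from h import *
from workcell import r
d(r.get_obs())
caps(r,'yellow','violet','green','red')
I=[]
for n in("scene","side"):
    c=r.camera(n);f=cam(c);x=c["R"]@np.array([.617,-.035,.05])+c["t"];a,b=(x[:2]/x[2]*f+[c["cx"],c["cy"]]).astype(int)
    I.append(cv2.resize(c["frame"][max(0,b-75):b+75,a-100:a+100,::-1],(400,300)))
cv2.imwrite("pics/end.png",np.hstack(I))
```

```text
t 29.2 pos [ 0.6089 -0.0708  0.2263] yaw,tilt 78.2 -1.0 F [-0.1 -0.1 -0.3] gap 0.0516
scene yellow 124 @.084 [ 6.249e-01 -5.000e-04] @.076 [ 0.6175 -0.0034] z 0.094
scene violet 100 @.084 [0.6404 0.0737] @.076 [0.6332 0.0714] z 0.094
scene green 66 @.084 [ 0.5257 -0.3724] @.076 [ 0.5175 -0.3787] z 0.086
scene green 82 @.084 [ 0.5933 -0.1464] @.076 [ 0.5856 -0.1507] z 0.094
scene red 86 @.084 [ 0.4729 -0.0735] @.076 [ 0.4642 -0.0771] z 0.086
side yellow 142 @.084 [0.626  0.0019] @.076 [ 0.632  -0.0106] z 0.089
side violet 123 @.084 [0.641  0.0761] @.076 [0.6472 0.0649] z 0.091
side green 76 @.084 [ 0.5947 -0.1445] @.076 [ 0.6001 -0.1594] z 0.09
side red 132 @.084 [ 0.6088 -0.0704] @.076 [ 0.6145 -0.0841] z 0.089
side red 104 @.084 [ 0.4653 -0.0628] @.076 [ 0.4686 -0.0763] z 0.084
```

View pics/end.png

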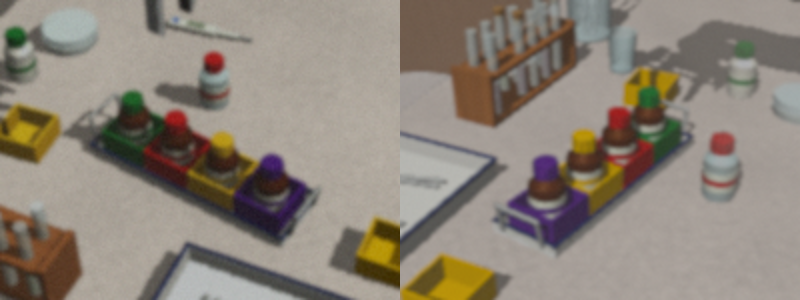

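All four amber bottles stand upright in their matching wells (left crop, caps at 132,98, 177,120, 223,143 and 272,163). The clear (213,65) and white (17,40) bottles haven't moved. Handing in.

```bash
python3 -c "
from workcell import r
print(r.sign_off())"
```

```text
the job is handed in; nothing more can be done
None
```

I handed the job in at about 29 s: all four amber bottles stand upright in their colour-matched wells, within about 3 mm of centre by camera, and the clear and white bottles haven't moved; the hand-in gave no verdict.

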